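# Post the finished fossil tablet through the intake slot

## Robot

A 6-joint arm with a two-finger parallel gripper is mounted at the origin on the work surface. World frame = base frame: x ahead of the robot, y to its left, z up, the work surface at z = 0. Lengths are in m, angles in rad, forces in N, time in s.
With the tool pointing down it reaches from about 0.35 to 0.85 m from the base axis. Payload 8.1 kg.
Tool frame: the origin (TCP) lies at the centre of the arm's flange, where the gripper is bolted on; the fingertips stand 186 mm ahead of it and the grasp point (between the pads) lies 167 mm ahead of it; z points along the fingers, y is the line along which they close (so a half turn about z gives the same grasp; the last joint's range is limited). The gripper opens to 93 mm and grips with 3 to 60 N. Pads are 15 mm wide; open, the fingers measure 128 mm over their backs; the gripper's body (75 mm by 188 mm) begins 65 mm behind the grasp point.
Start: joints at [-1.288, 0.13, 1.488, -0, 1.523, -0.085], TCP at [0.216, -0.56, 0.405] pointing down, gripper open.
Joint ranges: [-2.96, 2.96], [-0.89, 2.26], [0.02, 2.5], [-1.34, 4.48], [0, 2.73], [-2.66, 2.66]. Speed limits (rad/s): [2.39, 2.39, 2.79, 3.14, 3.14, 3.14].

## Interface

Orientations are given as a rotation vector (axis times angle).
In Python, from plant import robot gives the robot as it stands.
- The arm moves only by the tool apply_moves, never from a script. Its argument "series" is a list of rows, each a list of 2 entries, a list of its own where there are three numbers: the shift along the tool's x, y, z in mm, then the turn, a rotation vector about the tool's x, y, z in rad. A call has 1 to 12 rows; each row shifts and turns the commanded pose from where the row before left it, along the tool's axes as they then stand; what a row does not reach is not made up. A row lasts 1/12 s, in which the tool goes at most 41.7 mm and 7.16 degrees, less where a joint would pass 70% of its speed; a pose out of reach is approached as far as the arm can. A call is refused whole if a number of a shift passes 41.7 or a number of a turn 0.125, either way. A call with a gripper value outside its range is refused whole. "claw" is the opening, from 0 (shut) to 1 (fully open), set as the call begins (left out, the last holds). The fingers move at their own pace and stop on an object; "newtons" is the grip in N (left out, the last holds). Time passes only in rows, so rows that do not move let the fingers close. It gives the time, the measured TCP pose, the force, the opening and the grip force at its end, in the units of the state.
- robot.read_state(): the state, without advancing time (a new reading comes with each control period).
- robot.read_camera(name): name is "scene" or "top"; returns (picture, depth): 400x640x3 uint8, blue, green, red; 400x640 float32, m along the optical axis (not along the pixel's ray), 0 where there is no reading.
- robot.calibration(name): a dict with "fx", "fy", "cx", "cy" (pixels), "D" ([k1, k2, p1, p2, k3] as OpenCV has them; the pictures are not rectified), "extrinsics" (4x4, takes a point from world to camera coordinates). Camera axes: x right, y down, z forward; pixel columns grow to the right and rows downward; lengths in m; the calibration is good to about 2 mm. A picture is of the moment at which its call begins. calibration takes no time and is no camera call.
- robot.close_job(): hands the job in; it is judged then, once.
The state is a dict: "t": time; "q": joint angles; "dq": joint speeds; "joint_torque": joint torques, N m; "tool_pos": TCP position; "orientation": TCP orientation; "force": force on the tool from outside, world axes, zero at the start; "wrist_torque": the same for the moment, N m; "opening": finger opening in m; "gripper_force": force on a finger pad.
Only numpy, scipy, OpenCV 4.12 (cv2) and the standard library are available. Lean on these libraries where they do the work, as an engineer would, in place of code of your own. Each camera call takes 0.05 s, during which the arm holds its last target. There are 200 camera calls.

## Task

Post the finished fossil tablet with the blue top into the grey intake box: slide the box's orange dust cover fully open, take the blue-topped tablet out of the wooden rack and push it down through the slot, past the sprung flap, so that it drops wholly inside the box. Then slide the dust cover fully shut again; leave the red and yellow tablets standing in the rack.

Things in the scene. Friction and masses are not known exactly. Their poses are not given: they have to be found in the camera images.
- intake: Grey fixed steel box, 170 (its x) x 150 (its y) x 140 mm high (its z), origin at the centre of its underside; inside empty, 120 deep. The slot is in its top, 20 mm to the box's -x from the centre. Two rails, 9 mm high, run along its x on the top, 58 mm either side of the middle.
- slot (a point): Centre of the slot's mouth, level with the box's top (140 mm above the table), under the cover when that is shut. The slot is 76 mm long (along y) and 14 wide (along x), through a top plate 15 thick; a 45 degree bevel widens the mouth by 6 mm all round. Axes as the box's, z up.
- flap_mid (a point): Middle of the black sprung flap (60 x 90 x 3 mm) that closes the slot from below, hinged on the slot's +x side, 17 mm below the box's top. A push of 3 to 4 N opens it downwards, more than a tablet's weight. A tablet pushed more than half-way in and let go slips past it and falls in by itself.
- cover (a joint): The orange dust cover, a plate 70 x 104 x 5 mm lying on the box's top; it slides along the box's +x. 0 = fully shut (slot covered), 0.060 m = fully open (end stop). It stays where left; about 2 N to slide. Open, its near edge is 35 mm from the slot's centre line.
- cover_knob (a point): Centre of the black bar-shaped knob on the cover: 16 mm (box's x) x 44 mm (box's y) x 28 mm high; it stands on the cover, its top 174 mm above the table. Shut, it is 32 mm to the box's +x from the slot's centre line. Axes as the box's; it moves with the cover.
- rack: Fixed light-wood rack, 90 (its x) x 190 (its y), base 8 mm thick, origin at the centre of its underside, with three channels 13 wide and 24 deep (walls up to 32 mm above the table) spaced 65 mm along its y. One tablet stands in each, on the base; which stands where varies.
- blue_tablet_mid (a point): Centre of the tablet with the blue top third: a flat stone-coloured tablet, 70 wide (its x) x 10 thick (its y) x 100 high (its z), about 0.22 kg, with an ammonite in its faces. It stands upright in the rack, its top edge 108 mm above the table, its thickness along the rack's y.
- red_tablet_mid (a point): Centre of the tablet with the red top third, same size; stays in the rack.
- yellow_tablet_mid (a point): Centre of the tablet with the yellow top third, same size; stays in the rack.

How it is judged:
On the way, in this order (a step that is already met when the one before it is completed fails the run):
1. the dust cover is slid open (value of joint cover above 0.052 m), for 0.2 s.
2. the blue tablet is wholly inside the intake box (z of blue_tablet_mid in the frame of intake below 0.085 m and x of blue_tablet_mid in the frame of intake between -0.085 and 0.085 m and y of blue_tablet_mid in the frame of intake between -0.075 and 0.075 m and contact force between the fingers and blue_tablet below 0.1 N), for 0.2 s.
At the end, for the whole second after the job is handed in: The blue tablet lies inside the intake box (its centre within the box's walls and lower than 85 mm above the box's underside), the dust cover is shut to within 6 mm of its stop, and the red and yellow tablets stand in the rack within 20 mm of where they were (z of blue_tablet_mid in the frame of intake below 0.085 m and x of blue_tablet_mid in the frame of intake between -0.085 and 0.085 m and y of blue_tablet_mid in the frame of intake between -0.075 and 0.075 m and value of joint cover below 0.006 m and distance of each of red_tablet_mid, yellow_tablet_mid from where it was at the start of the episode below 0.02 m); the robot touches nothing.
It fails at once if the red or yellow tablet is taken from its place (moved more than 40 mm) (distance of any of red_tablet_mid, yellow_tablet_mid from where it was at the start of the episode above 0.04 m).
It also fails if it takes over 72 s, if anything falls off the work surface, if the arm or the gripper's body presses on something with over 40 N, if the wrist force passes 120 N, or if a joint passes its speed limit or range.

## Working session

There is one attempt and no reset: what is moved stays moved. The work goes in short steps, Python scripts to look and compute and a tool call to move; the robot and the scene stay as the last step left them, time stands still between calls to the robot, and variables do not carry over. Pictures are saved under pics/ and viewed, at most 10 in all, crops included, and the job is handed in when it is done.

Besides the shell and the picture viewer there is one more tool, called after "Emit:" as a command line: name --argument value ..., lists and objects as JSON in quotes. apply_moves: Moves the arm, as the interface text tells. Its arguments: {"type":"object","properties":{"series":{"type":"array"},"claw":{"type":"number"},"newtons":{"type":"number"}},"required":["series"]}

```bash
ls; mkdir -p pics
python3 - <<'E'
from plant import robot
import cv2,numpy as np
for n in("scene","top"):
    p,d=robot.read_camera(n); cv2.imwrite(f"pics/{n}0.png",p); np.save(f"{n}0.npy",d)
    c=robot.calibration(n); print(n,c["fx"],c["fy"],c["cx"],c["cy"],c["D"]); print(np.round(c["extrinsics"],3))
    print((d>0).mean())
s=robot.read_state(); print(s)
E
```

```text
pics
scene 491.92848277733054 491.92848277733054 316.7415995139228 200.17862495032895 [-0.07458766  0.          0.          0.          0.        ]
[[ 0.723  0.691  0.008 -0.378]
 [ 0.523 -0.539 -0.66  -0.205]
 [-0.451  0.481 -0.751  1.343]
 [ 0.     0.     0.     1.   ]]
0.9959921875
top 520.2347420404611 520.2347420404611 319.0226818625093 205.82117869494098 [-0.05733743  0.          0.          0.          0.        ]
[[ 0.029 -1.    -0.011  0.003]
 [-0.994 -0.027 -0.105  0.515]
 [ 0.105  0.014 -0.994  1.121]
 [ 0.     0.     0.     1.   ]]
0.99605078125
{'t': 0.1, 'q': array([-1.28838300e+00,  1.31057692e-01,  1.48919624e+00,  3.65643046e-05,
        1.52300935e+00, -8.54348231e-02]), 'dq': array([-0.00028106, -0.00108624, -0.00241513, -0.00014952,  0.00025572,
        0.00060918]), 'joint_torque': array([ 9.64026476e-04, -5.61340463e+01, -4.93097699e+01,  7.70353130e-02,
        2.91773910e-02, -4.92283027e-05]), 'tool_pos': array([ 0.21571229, -0.55965001,  0.40379459]), 'orientation': array([-3.08696776e+00, -5.74254849e-01,  2.00843281e-04]), 'force': array([ 0.32023316,  0.64474058, -0.49816767]), 'wrist_torque': array([0.07792044, 0.03249604, 0.01240611]), 'gripper_force': 0.0, 'opening': 0.09315779704312561}
```

View pics/scene0.png

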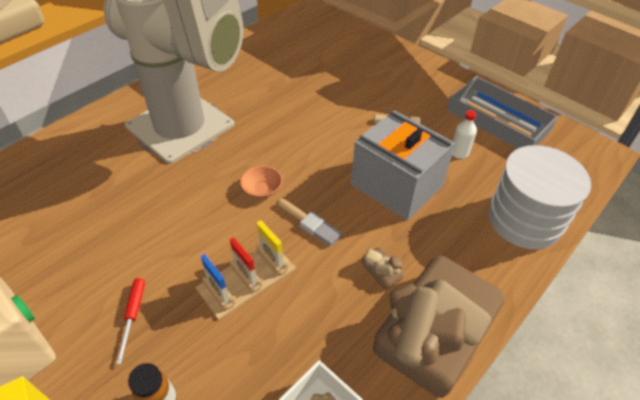

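View pics/top0.png

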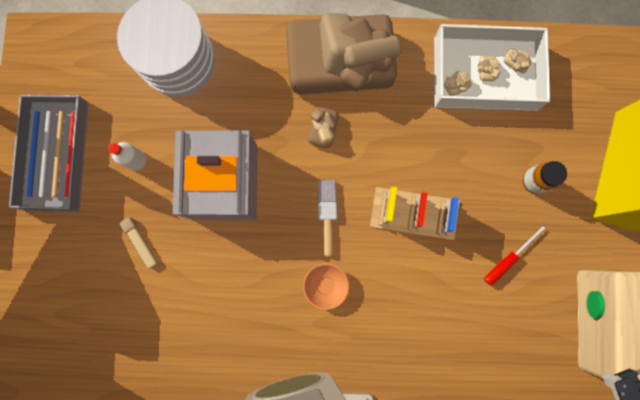

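The scene view shows the blue tablet at about (213,272) and the box at (402,160). In the top view the blue tablet is at (452,214), the leftover red and yellow tops at (422,210) and (391,204), the orange cover at (210,174) and the knob at (208,160), towards world +x.

```bash
cat > h.py <<'E'
import cv2,numpy as np
from plant import robot
def cloud(n,p,d):
    "world xyz for each pixel from depth"
    c=robot.calibration(n);K=np.array([[c["fx"],0,c["cx"]],[0,c["fy"],c["cy"]],[0,0,1]])
    v,u=np.mgrid[:400,:640]
    r=cv2.undistortPoints(np.stack([u,v],-1).reshape(-1,1,2).astype(np.float64),K,np.array(c["D"])).reshape(400,640,2)
    P=np.dstack([r,np.ones((400,640))])*d[...,None]
    E=np.array(c["extrinsics"]);return (P-E[:3,3])@E[:3,:3]
def onplane(n,z):
    "world xyz for each pixel's ray at height z"
    c=robot.calibration(n);P=cloud(n,None,np.ones((400,640)));E=np.array(c["extrinsics"])
    o=-E[:3,:3].T@E[:3,3];r=P-o
    return o+r*((z-o[2])/r[...,2])[...,None]
def hsv(p):return cv2.cvtColor(p,cv2.COLOR_BGR2HSV)
def rect(X):
    (c,s,a)=cv2.minAreaRect(X[:,:2].astype(np.float32)*1000);return np.round(c,1),np.round(s,1),round(a,2)
E
python3 - <<'E'
from h import *
for n in("top","scene"):
    p=cv2.imread(f"pics/{n}0.png");d=np.load(f"{n}0.npy");W=cloud(n,p,d);H=hsv(p)
    print(n,"table z",np.median(W[280:290,200:220,2]) if n=="top" else np.median(W[220:230,150:190,2]))
    hue=lambda a,b:(H[...,0]>=a)&(H[...,0]<=b)&(H[...,1]>150)&(H[...,2]>90)
    reg=(abs(W[...,0]-.5)<.25)&(abs(W[...,1])<.5)
    for k,m in dict(blue=hue(100,125),red=hue(0,4)|hue(176,180),yellow=hue(24,32)).items():
        m=m&reg&(W[...,1]<.1)&(W[...,2]>.06)
        X=W[m];t=X[X[:,2]>.1]
        print(k,m.sum(),len(t),rect(t),"zmax",np.percentile(t[:,2],90),"mean",t.mean(0).round(4))
    m=hue(5,20)&(W[...,2]>.135)&(W[...,2]<.155)&reg&(W[...,1]>.1)
    print("orange",m.sum(),rect(W[m]),"plane",rect(onplane(n,.145)[m]),np.median(W[m][:,2]))
    m=(H[...,2]<70)&(W[...,2]>.165)&(W[...,2]<.185)&reg&(W[...,1]>.1)
    print("knobtop",m.sum(),rect(W[m]),np.median(W[m][:,2]))
    m=(W[...,2]>.125)&(W[...,2]<.2)&reg&(W[...,1]>.1)
    print("box",m.sum(),rect(W[m]))
    m=(W[...,2]>.143)&(W[...,2]<.153)&reg&(W[...,1]>.1)&(H[...,1]<90)
    print("rails",m.sum(),rect(W[m]))
    m=(W[...,2]>.02)&(W[...,2]<.045)&reg&(abs(W[...,1]+.17)<.16)&(H[...,1]<190)
    print("rack",m.sum(),rect(W[m]))
E
```

```text
top table z 0.0002634156544086618
blue 201 161 (array([ 438.5, -145. ]), array([ 56.7, 300.3]), 27.4) zmax 0.11019185096085868 mean [ 0.497  -0.2575  0.1138]
red 162 144 (array([ 445.9, -112.9]), array([ 47.7, 246. ]), 35.17) zmax 0.10995934225731677 mean [ 0.5005 -0.19    0.1292]
yellow 212 196 (array([459.5, -83.3]), array([ 44.8, 208.8]), 49.6) zmax 0.11126987608514055 mean [ 0.5059 -0.1206  0.1888]
orange 1585 (array([563.2, 237. ]), array([ 70.1, 106.2]), 0.78) plane (array([562.7, 236.2]), array([ 69.1, 104.4]), 1.38) 0.14561393768391678
knobtop 0 (array([0., 0.]), array([0., 0.]), 0.0) nan
box 6381 (array([564.1, 305.9]), array([170.6, 293.1]), 1.99)
rails 712 (array([565.7, 235.1]), array([167. , 149.4]), 1.3)
rack 944 (array([ 512.9, -139.7]), array([439.1, 259.3]), 0.01)
scene table z 0.0014908888236317497
blue 204 158 (array([ 501.2, -260.1]), array([ 8.7, 68.7]), 82.38) zmax 0.11199944574730651 mean [ 0.5039 -0.2617  0.1086]
red 254 184 (array([ 509.2, -196.6]), array([11.1, 67. ]), 83.75) zmax 0.11044389511283116 mean [ 0.5119 -0.1977  0.1081]
yellow 250 194 (array([ 516.8, -132. ]), array([12.1, 69.9]), 81.15) zmax 0.11080161784947402 mean [ 0.5186 -0.1327  0.1082]
orange 773 (array([563.5, 240.5]), array([ 73.4, 112.7]), 3.99) plane (array([562.4, 241.8]), array([ 72.5, 107.3]), 1.28) 0.14758137138505767
knobtop 99 (array([589.3, 237.1]), array([45.5, 12.7]), 87.61) 0.1745977946465585
box 4034 (array([564.5, 307.4]), array([173.9, 296.8]), 1.63)
rails 778 (array([568. , 236.1]), array([169.8, 151.1]), 2.08)
rack 1210 (array([ 513.8, -143.4]), array([266.8, 443. ]), 89.98)
  return _methods._mean(a, axis=axis, dtype=dtype,
  ret = ret.dtype.type(ret / rcount)
```

Run:
```python
import cv2
a=cv2.imread("pics/top0.png");b=cv2.imread("pics/scene0.png")
c=cv2.hconcat([cv2.resize(a[110:240,150:270],(400,433),interpolation=2),cv2.resize(a[170:250,360:470],(400,433),interpolation=2)])
cv2.imwrite("pics/crop.png",c)
```

```text
(no output)
```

View pics/crop.png

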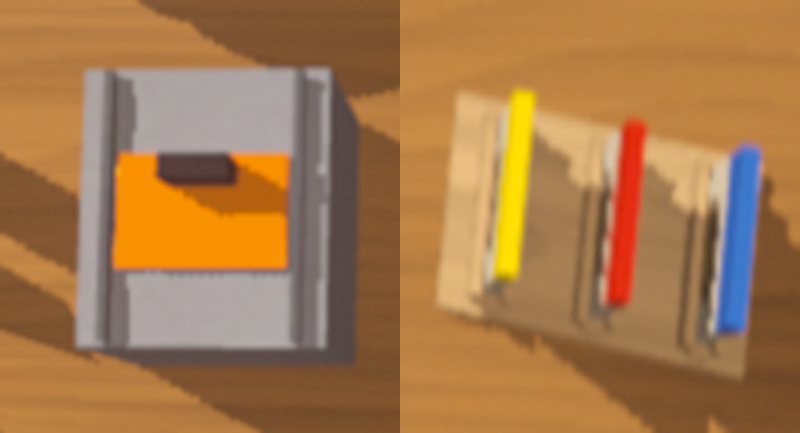

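The crop shows the knob at the cover's +x edge (195,168) and the three coloured tops at (515,185), (625,215) and (740,240). The cover doesn't quite match the shut position, so I'll read the slot directly once it is open.

```bash
cat >> h.py <<'E'
from scipy.spatial.transform import Rotation as R
def plan(x,y,z,yaw):
    "total turn (rotvec, tool axes) then total shift (mm, tool axes after the turn); tool y at yaw deg, tool down; x,y,z of TCP in mm"
    s=robot.read_state();R0=R.from_rotvec(s["orientation"])
    a=np.radians(yaw);ty=np.array([np.cos(a),np.sin(a),0]);tz=np.array([0,0,-1.]);R1=R.from_matrix(np.stack([np.cross(ty,tz),ty,tz],1))
    print("t",round(s["t"],2),"pos",(s["tool_pos"]*1000).round(1),"open",round(s["opening"]*1000,1),"F",s["force"].round(1),"q6",s["q"][5].round(2))
    print("turn",(R0.inv()*R1).as_rotvec().round(4),"shift",R1.inv().apply(np.array([x,y,z])-s["tool_pos"]*1000).round(1))
E
python3 - <<'E'
from h import *
for n in("top","scene"):
    p=cv2.imread(f"pics/{n}0.png");d=np.load(f"{n}0.npy");W=cloud(n,p,d);H=hsv(p);Q=onplane(n,.108)
    hue=lambda a,b:(H[...,0]>=a)&(H[...,0]<=b)&(H[...,1]>150)&(H[...,2]>90)
    reg=(abs(W[...,0]-.5)<.1)&(abs(W[...,1]+.19)<.12)
    for k,m in dict(blue=hue(100,125),red=hue(0,4)|hue(176,180),yellow=hue(24,32)).items():
        m=m&reg&(W[...,2]>.1)&(W[...,2]<.118); print(n,k,rect(W[m]),rect(Q[m]))
    m=(W[...,2]>.165)&(W[...,2]<.185)&(abs(W[...,0]-.58)<.06)&(abs(W[...,1]-.237)<.06)
    print("knob",m.sum(),rect(W[m]))
plan(587,237,440,1.3)
E
```

```text
top blue (array([ 497.5, -259.5]), array([ 9.4, 66.9]), 82.73) (array([ 497.6, -258.5]), array([10.7, 67.2]), 82.97)
top red (array([ 503.9, -194.8]), array([ 9.7, 62.9]), 82.08) (array([ 503.9, -193.9]), array([10.4, 63.1]), 82.35)
top yellow (array([ 515.6, -130.9]), array([10.4, 69.3]), 81.91) (array([ 515.5, -130.7]), array([10.8, 70. ]), 82.38)
knob 199 (array([585.8, 235.8]), array([16.3, 43.6]), 0.91)
scene blue (array([ 501.2, -260.1]), array([ 8.7, 68.7]), 82.38) (array([ 502.6, -261.1]), array([10.2, 71.5]), 82.76)
scene red (array([ 509.2, -196.6]), array([11.1, 67. ]), 83.75) (array([ 510.3, -197.7]), array([12.5, 72.7]), 83.37)
scene yellow (array([ 516.8, -132. ]), array([12.1, 69.9]), 81.15) (array([ 517.1, -132.8]), array([13.7, 74.1]), 81.64)
knob 145 (array([586.8, 237.2]), array([16.5, 45.6]), 1.51)
t 0.1 pos [ 215.7 -559.7  403.8] open 93.2 F [ 0.3  0.6 -0.5] q6 -0.09
turn [-1.3000e-03 -1.2000e-03 -1.2256e+00] shift [788.  389.3 -36.2]
```

Emit:
apply_moves --series '[[[0, 0, -3.6], [0, 0, -0.1225]], [[0, 0, -3.6], [0, 0, -0.1225]], [[0, 0, -3.6], [0, 0, -0.1225]], [[0, 0, -3.6], [0, 0, -0.1225]], [[0, 0, -3.6], [0, 0, -0.1225]], [[0, 0, -3.6], [0, 0, -0.1225]], [[0, 0, -3.6], [0, 0, -0.1225]], [[0, 0, -3.6], [0, 0, -0.1225]], [[0, 0, -3.6], [0, 0, -0.1225]], [[0, 0, -3.6], [0, 0, -0.1225]]]' --claw 1 --newtons 15

```text
t: 0.93
tool_pos: [0.2157, -0.5598, 0.4403]
orientation: [-2.189, -2.252, -0.001]
force: [0.4, 0.3, 0.6]
opening: 0.0933
gripper_force: 0.0
```

Emit:
apply_moves --series '[[[32.8, 16.2, 0], [0, 0, 0]], [[32.8, 16.2, 0], [0, 0, 0]], [[32.8, 16.2, 0], [0, 0, 0]], [[32.8, 16.2, 0], [0, 0, 0]], [[32.8, 16.2, 0], [0, 0, 0]], [[32.8, 16.2, 0], [0, 0, 0]], [[32.8, 16.2, 0], [0, 0, 0]], [[32.8, 16.2, 0], [0, 0, 0]], [[32.8, 16.2, 0], [0, 0, 0]], [[32.8, 16.2, 0], [0, 0, 0]], [[32.8, 16.2, 0], [0, 0, 0]], [[32.8, 16.2, 0], [0, 0, 0]]]'

```text
t: 1.93
tool_pos: [0.4016, -0.1603, 0.4405]
orientation: [-2.197, -2.245, 0.0]
force: [0.2, -0.5, 0.9]
opening: 0.0931
gripper_force: 0.0
```

Emit:
apply_moves --series '[[[32.8, 16.2, 0], [0, 0, 0]], [[32.8, 16.2, 0], [0, 0, 0]], [[32.8, 16.2, 0], [0, 0, 0]], [[32.8, 16.2, 0], [0, 0, 0]], [[32.8, 16.2, 0], [0, 0, 0]], [[32.8, 16.2, 0], [0, 0, 0]], [[32.8, 16.2, 0], [0, 0, 0]], [[32.8, 16.2, 0], [0, 0, 0]], [[32.8, 16.2, 0], [0, 0, 0]], [[32.8, 16.2, 0], [0, 0, 0]], [[16, 8, 0], [0, 0, 0]], [[0, 0, 0], [0, 0, 0]]]'

```text
t: 2.93
tool_pos: [0.5643, 0.1889, 0.4394]
orientation: [-2.192, -2.248, 0.001]
force: [-0.2, -0.4, -0.1]
opening: 0.0932
gripper_force: 0.0
```

```bash
python3 -c "
from h import *
plan(586.3,236.5,338,1.3)"
```

```text
t 2.93 pos [564.3 188.9 439.4] open 93.2 F [-0.2 -0.4 -0.1] q6 0.21
turn [-0.0016 -0.0007  0.0028] shift [ 47.1  23.1 101.4]
```

Emit:
apply_moves --series '[[[23.5, 11.5, 0], [0, 0, 0]], [[23.5, 11.5, 0], [0, 0, 0]], [[0, 0, 25], [0, 0, 0]], [[0, 0, 25], [0, 0, 0]], [[0, 0, 25], [0, 0, 0]], [[0, 0, 15], [0, 0, 0]], [[0, 0, 11], [0, 0, 0]], [[0, 0, 0], [0, 0, 0]]]'

```text
t: 3.6
tool_pos: [0.5848, 0.2321, 0.3363]
orientation: [-2.196, -2.243, 0.008]
force: [-0.4, -0.5, -0.9]
opening: 0.0929
gripper_force: 0.0
```

Emit:
apply_moves --series '[[[0, 0, 0], [0, 0, 0]], [[0, 0, 0], [0, 0, 0]], [[0, 0, 0], [0, 0, 0]], [[0, 0, 0], [0, 0, 0]], [[0, 0, 0], [0, 0, 0]], [[0, 0, 0], [0, 0, 0]], [[0, 0, 0], [0, 0, 0]], [[0, 0, 0], [0, 0, 0]], [[0, 0, 0], [0, 0, 0]], [[0, 0, 0], [0, 0, 0]]]' --claw 0

```text
t: 4.43
tool_pos: [0.5858, 0.2331, 0.3397]
orientation: [-2.197, -2.246, 0.0]
force: [-0.5, -0.0, -0.0]
opening: 0.0309
gripper_force: 0.0
```

Now finish closing, then slide.

Emit:
apply_moves --series '[[[0, 0, 0], [0, 0, 0]], [[0, 0, 0], [0, 0, 0]], [[0, 0, 0], [0, 0, 0]], [[0, 0, 0], [0, 0, 0]], [[0, 0, 0], [0, 0, 0]]]'

```text
t: 4.85
tool_pos: [0.5858, 0.2331, 0.3397]
orientation: [-2.197, -2.246, 0.0]
force: [-0.5, 0.8, 0.0]
opening: 0.0157
gripper_force: 15.0
```

Emit:
apply_moves --series '[[[0, 8, 0], [0, 0, 0]], [[0, 8, 0], [0, 0, 0]], [[0, 8, 0], [0, 0, 0]], [[0, 8, 0], [0, 0, 0]], [[0, 8, 0], [0, 0, 0]], [[0, 4, 0], [0, 0, 0]], [[0, 4, 0], [0, 0, 0]]]'

```text
t: 5.43
tool_pos: [0.6346, 0.2342, 0.3397]
orientation: [-2.197, -2.246, -0.001]
force: [-3.0, 0.9, 1.4]
opening: 0.0159
gripper_force: 15.0
```

Emit:
apply_moves --series '[[[0, 2, 0], [0, 0, 0]], [[0, 2, 0], [0, 0, 0]], [[0, 1, 0], [0, 0, 0]], [[0, 1, 0], [0, 0, 0]], [[0, 0, 0], [0, 0, 0]]]'

```text
t: 5.85
tool_pos: [0.6389, 0.2344, 0.3396]
orientation: [-2.195, -2.245, 0.004]
force: [-10.1, 0.7, 3.9]
opening: 0.0157
gripper_force: 15.0
```

Emit:
apply_moves --series '[[[0, 0, 0], [0, 0, 0]], [[0, 0, 0], [0, 0, 0]], [[0, 0, 0], [0, 0, 0]], [[0, 0, -20], [0, 0, 0]], [[0, 0, -35], [0, 0, 0]], [[0, 0, -35], [0, 0, 0]], [[0, 0, -10], [0, 0, 0]], [[-40, 0, 0], [0, 0, 0]], [[-40, 0, 0], [0, 0, 0]], [[-40, 0, 0], [0, 0, 0]], [[-40, 0, 0], [0, 0, 0]], [[-40, 0, 0], [0, 0, 0]]]' --claw 0.43

```text
t: 6.85
tool_pos: [0.644, 0.0324, 0.4398]
orientation: [2.196, 2.245, 0.001]
force: [-0.4, -0.5, 0.7]
opening: 0.0402
gripper_force: 0.0
```

Emit:
apply_moves --series '[[[-40, -5, 0], [0, 0, 0.12]], [[-40, 0, 0], [0, 0, 0.12]], [[0, 0, 0], [0, 0, 0.12]], [[0, 0, 0], [0, 0, 0.12]], [[0, 0, 0], [0, 0, 0.12]], [[0, 0, 0], [0, 0, 0.12]], [[0, 0, 0], [0, 0, 0.12]], [[0, 0, 0], [0, 0, 0.12]], [[0, 0, 0], [0, 0, 0.12]], [[0, 0, 0], [0, 0, 0.12]], [[0, 0, 0], [0, 0, 0.12]], [[0, 0, 0], [0, 0, 0.12]]]'

```text
t: 7.85
tool_pos: [0.6362, -0.0459, 0.4397]
orientation: [3.133, 0.23, 0.001]
force: [0.1, 0.0, 0.1]
opening: 0.0401
gripper_force: 0.0
```

Run:
```python
from h import *
p,d=robot.read_camera("top");cv2.imwrite("pics/top1.png",p)
W=cloud("top",p,d);Q=onplane("top",.140);H=hsv(p)
c=cv2.resize(p[110:240,150:270],(554,600),interpolation=2);cv2.imwrite("pics/crop1.png",c)
m=(abs(W[...,0]-.546)<.025)&(abs(W[...,1]-.236)<.055)
g=p.max(2); print(np.percentile(g[m],[1,5,20,50,80]))
hue=(H[...,0]>=5)&(H[...,0]<=20)&(H[...,1]>150)&(H[...,2]>90)&(W[...,2]>.135)&(W[...,2]<.155)
print("cover",rect(onplane("top",.145)[hue]))
r=(abs(Q[...,0]-.546)<.03)&(abs(Q[...,1]-.236)<.055)&(W[...,2]<.134)&(W[...,2]>.1);print("deep",r.sum(),rect(Q[r]))
r=(abs(Q[...,0]-.546)<.03)&(abs(Q[...,1]-.236)<.055)&(g<90);print("dark",r.sum(),rect(Q[r]))
plan(499.5,-259.8,440,-97.5)
```

```text
[ 67.   70.  110.4 163.  167. ]
cover (array([614.8, 237.7]), array([ 67.9, 104.5]), 1.4)
deep 297 (array([544.4, 242.6]), array([31.3, 98.4]), 6.28)
dark 150 (array([544.9, 245.4]), array([ 8.1, 91.2]), 1.47)
t 7.9 pos [636.2 -45.9 439.7] open 40.1 F [ 0.4  0.6 -0.3] q6 1.28
turn [ 0.0004 -0.0006  0.2681] shift [-107.7  229.9   -0.3]
```

View pics/crop1.png

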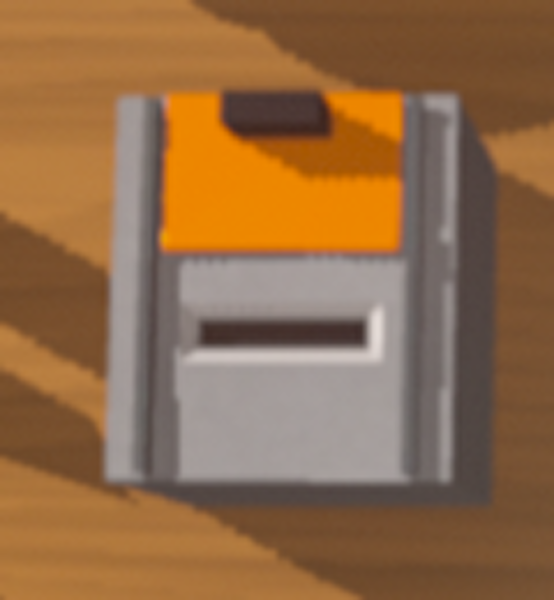

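Emit:
apply_moves --series '[[[0, 0, 0], [0, 0, 0.12]], [[0, 0, 0], [0, 0, 0.12]], [[0, 0, 0], [0, 0, 0.028]], [[-13.5, 28.7, 0], [0, 0, 0]], [[-13.5, 28.7, 0], [0, 0, 0]], [[-13.5, 28.7, 0], [0, 0, 0]], [[-13.5, 28.7, 0], [0, 0, 0]], [[-13.5, 28.7, 0], [0, 0, 0]], [[-13.5, 28.7, 0], [0, 0, 0]], [[-13.5, 28.7, 0], [0, 0, 0]], [[-13.5, 28.7, 0], [0, 0, 0]], [[0, 0, 0], [0, 0, 0]]]'

```text
t: 8.9
tool_pos: [0.4999, -0.2655, 0.4399]
orientation: [3.134, -0.183, -0.001]
force: [0.1, -0.8, 1.2]
opening: 0.0398
gripper_force: 0.0
```

Run:
```python
from h import *
Q=onplane("top",.140);k=600/130
for u,v in((182,333),(383,333),(282,305),(282,362)):
    uu,vv=150+(u+.5)/k-.5,110+(v+.5)/k-.5
    print((cv2.remap(Q.astype(np.float32),np.float32([[uu]]),np.float32([[vv]]),1)[0,0]*1000).round(1))
p,d=robot.read_camera("scene");cv2.imwrite("pics/scene1.png",p);W=cloud("scene",p,d);H=hsv(p)
c=cv2.resize(p[100:330,180:460],(730,600),interpolation=2);cv2.imwrite("pics/crop2.png",c)
plan(499.5,-259.8,279,-97.5)
```

```text
[544.6 278.8 140. ]
[546.9 190.6 140. ]
[558.  235.4 140. ]
[533.  234.1 140. ]
t 8.95 pos [ 501.1 -263.7  439.9] open 40.2 F [0.3 0.5 0.3] q6 1.11
turn [ 0.001  -0.0003  0.0142] shift [ -2.1  -3.6 160.9]
```

View pics/crop2.png

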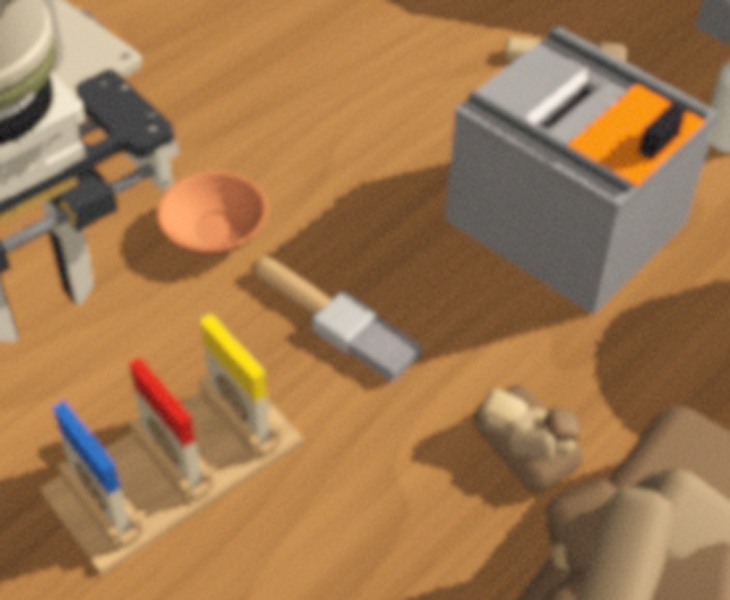

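The view shows the blue tablet at (88,450) with its neighbours upright, and the slot open at (560,98).

Emit:
apply_moves --series '[[[-2, -3.6, 0], [0, 0, 0.014]], [[0, 0, 30], [0, 0, 0]], [[0, 0, 30], [0, 0, 0]], [[0, 0, 30], [0, 0, 0]], [[0, 0, 30], [0, 0, 0]], [[0, 0, 20], [0, 0, 0]], [[0, 0, 20], [0, 0, 0]], [[0, 0, 20], [0, 0, 0]], [[0, 0, 0], [0, 0, 0]], [[0, 0, 0], [0, 0, 0]]]'

```text
t: 9.78
tool_pos: [0.501, -0.2559, 0.2588]
orientation: [-3.134, 0.2, 0.004]
force: [-0.4, 0.4, 1.3]
opening: 0.04
gripper_force: 0.0
```

Emit:
apply_moves --series '[[[0, 0, 0], [0, 0, 0]], [[0, 0, 0], [0, 0, 0]], [[0, 0, 0], [0, 0, 0]], [[0, 0, 0], [0, 0, 0]], [[0, 0, 0], [0, 0, 0]], [[0, 0, 0], [0, 0, 0]], [[0, 0, 0], [0, 0, 0]], [[0, 0, 0], [0, 0, 0]]]' --claw 0 --newtons 25

```text
t: 10.45
tool_pos: [0.5011, -0.2581, 0.2605]
orientation: [3.134, -0.203, 0.002]
force: [-1.5, -4.2, 3.5]
opening: 0.0097
gripper_force: 25.0
```

Emit:
apply_moves --series '[[[0, 0, -10], [0, 0, 0]], [[0, 0, -10], [0, 0, 0]], [[0, 0, -10], [0, 0, 0]], [[0, 0, -20], [0, 0, 0]], [[0, 0, -30], [0, 0, 0]], [[0, 0, -30], [0, 0, 0]], [[0, 0, -30], [0, 0, 0]], [[0, 0, -30], [0, 0, 0]], [[0, 0, -20], [0, 0, 0]], [[0, 0, 0], [0, 0, 0]], [[0, 0, 0], [0, 0, 0]]]'

```text
t: 11.37
tool_pos: [0.5011, -0.2573, 0.4504]
orientation: [3.135, -0.202, 0.002]
force: [0.6, 0.3, -2.7]
opening: 0.0097
gripper_force: 25.0
```

```bash
python3 -c "
from h import *
plan(546,234.8,450,1.3)"
```

```text
t 11.37 pos [ 501.1 -257.3  450.4] open 9.7 F [ 0.6  0.3 -2.7] q6 1.13
turn [ 1.4000e-03 -1.1000e-03 -1.7224e+00] shift [4.909e+02 5.610e+01 4.000e-01]
```

Emit:
apply_moves --series '[[[0, 0, 0], [0, 0, -0.115]], [[0, 0, 0], [0, 0, -0.115]], [[0, 0, 0], [0, 0, -0.115]], [[0, 0, 0], [0, 0, -0.115]], [[0, 0, 0], [0, 0, -0.115]], [[0, 0, 0], [0, 0, -0.115]], [[0, 0, 0], [0, 0, -0.115]], [[0, 0, 0], [0, 0, -0.115]], [[0, 0, 0], [0, 0, -0.115]], [[0, 0, 0], [0, 0, -0.115]], [[0, 0, 0], [0, 0, -0.115]], [[0, 0, 0], [0, 0, -0.115]]]'

```text
t: 12.37
tool_pos: [0.5005, -0.2571, 0.4463]
orientation: [-2.537, -1.844, 0.002]
force: [-1.1, 0.1, -2.1]
opening: 0.0096
gripper_force: 25.0
```

Emit:
apply_moves --series '[[[0, 0, 0], [0, 0, -0.115]], [[0, 0, 0], [0, 0, -0.115]], [[0, 0, 0], [0, 0, -0.112]], [[20, 3.5, 0], [0, 0, 0]], [[31, 3.5, 0], [0, 0, 0]], [[31, 3.5, 0], [0, 0, 0]], [[31, 3.5, 0], [0, 0, 0]], [[31, 3.5, 0], [0, 0, 0]], [[31, 3.5, 0], [0, 0, 0]], [[31, 3.5, 0], [0, 0, 0]], [[31, 3.5, 0], [0, 0, 0]], [[31, 3.5, 0], [0, 0, 0]]]'

```text
t: 13.37
tool_pos: [0.5258, 0.0129, 0.4466]
orientation: [-2.194, -2.243, 0.004]
force: [-0.2, 0.0, -2.6]
opening: 0.0098
gripper_force: 25.0
```

Emit:
apply_moves --series '[[[31, 3.5, 0], [0, 0, 0]], [[31, 3.5, 0], [0, 0, 0]], [[31, 3.5, 0], [0, 0, 0]], [[31, 3.5, 0], [0, 0, 0]], [[31, 3.5, 0], [0, 0, 0]], [[31, 3.5, 0], [0, 0, 0]], [[25, 3.5, 0], [0, 0, 0]], [[12, 0, 0], [0, 0, 0]], [[0, 0, 0], [0, 0, 0]], [[0, 0, 0], [0, 0, 0]]]'

```text
t: 14.2
tool_pos: [0.5457, 0.2347, 0.4475]
orientation: [-2.194, -2.246, 0.006]
force: [0.6, -0.2, -2.4]
opening: 0.0102
gripper_force: 25.0
```

Run:
```python
from h import *
plan(546,234.8,450,1.3)
p,d=robot.read_camera("scene");q,_=robot.read_camera("top")
c=cv2.hconcat([cv2.resize(p[60:230,330:470],(400,486),interpolation=2),cv2.resize(q[110:240,150:257],(400,486),interpolation=2)]);cv2.imwrite("pics/crop3.png",c)
# tablet offset in the hand: blue top strip points, near z of top edge
W=cloud("scene",p,d);H=hsv(p)
m=(H[...,0]>=100)&(H[...,0]<=125)&(H[...,1]>120)&(abs(W[...,1]-.236)<.08)&(abs(W[...,0]-.546)<.05)&(W[...,2]>.2)
X=W[m];print(m.sum(),rect(X),np.percentile(X,[2,50,98],axis=0).round(3))
```

```text
t 14.2 pos [545.7 234.7 447.5] open 10.2 F [ 0.6 -0.2 -2.4] q6 0.3
turn [-0.0035  0.0014  0.0006] shift [ 0.1  0.3 -2.5]
153 (array([546.8, 215.9]), array([10.7, 41.9]), 2.56) [[0.542 0.196 0.269]
 [0.55  0.206 0.289]
 [0.552 0.233 0.299]]
```

View pics/crop3.png

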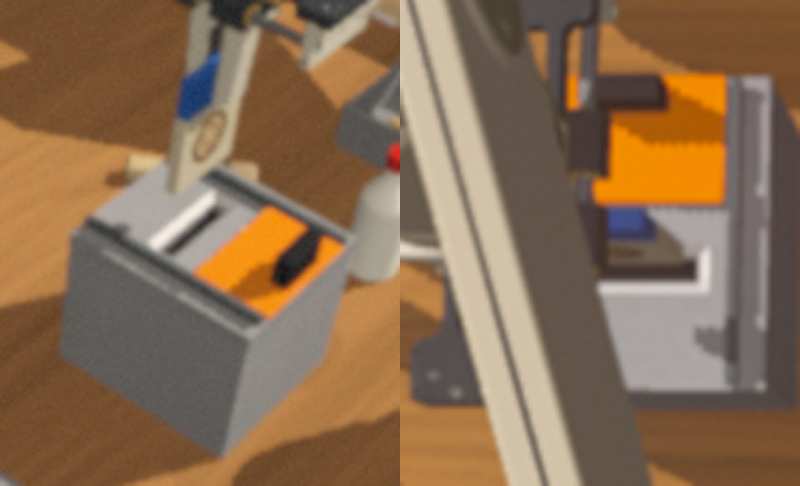

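The tablet hangs upright over the slot: in the left half its lower edge is at (190,190) and the slot is at (190,225). Next I measure how far it is offset in the hand.

Run:
```python
from h import *
for n in("scene","top"):
    p,d=robot.read_camera(n);W=cloud(n,p,d)
    m=(W[...,2]>.2)&(W[...,2]<.245)&(abs(W[...,0]-.546)<.03)&(abs(W[...,1]-.236)<.07)
    X=W[m];print(n,m.sum())
    if m.sum()>20:
        print(rect(X),np.percentile(X,[1,50,99],axis=0).round(4))
        for z in(.205,.215,.225):
            s=X[abs(X[:,2]-z)<.006];print(z,s.min(0).round(4),s.max(0).round(4))
```

```text
scene 348
(array([547.7, 230.5]), array([74.4, 12.9]), 88.49) [[0.5417 0.194  0.201 ]
 [0.5507 0.2218 0.2235]
 [0.5529 0.2656 0.2443]]
0.205 [0.5404 0.1933 0.2001] [0.5524 0.2676 0.2106]
0.215 [0.5404 0.1934 0.2092] [0.5532 0.2676 0.2209]
0.225 [0.5406 0.1938 0.219 ] [0.5531 0.2673 0.2309]
top 90
(array([542.5, 210.4]), array([ 9.7, 37.9]), 16.93) [[0.5416 0.193  0.2006]
 [0.5426 0.2022 0.2233]
 [0.5524 0.2278 0.2444]]
0.205 [0.5416 0.1932 0.2004] [0.5517 0.2299 0.211 ]
0.215 [0.5417 0.193  0.2096] [0.5518 0.2276 0.2171]
0.225 [0.542  0.1932 0.222 ] [0.5521 0.2254 0.2265]
```

Emit:
apply_moves --series '[[[4, 0, 0], [0, 0, 0]], [[0, 0, 15], [0, 0, 0]], [[0, 0, 15], [0, 0, 0]], [[0, 0, 10], [0, 0, 0]], [[0, 0, 6], [0, 0, 0]], [[0, 0, 4], [0, 0, 0]], [[0, 0, 4], [0, 0, 0]], [[0, 0, 3], [0, 0, 0]], [[0, 0, 0], [0, 0, 0]]]'

```text
t: 15.15
tool_pos: [0.546, 0.2386, 0.3925]
orientation: [-2.197, -2.246, 0.0]
force: [0.2, 0.1, -2.5]
opening: 0.01
gripper_force: 25.0
```

Emit:
apply_moves --series '[[[0, 0, 2], [0, 0, 0]], [[0, 0, 2], [0, 0, 0]], [[0, 0, 2], [0, 0, 0]], [[0, 0, 2], [0, 0, 0]], [[0, 0, 0], [0, 0, 0]]]'

```text
t: 15.57
tool_pos: [0.5459, 0.2386, 0.3842]
orientation: [-2.197, -2.246, 0.001]
force: [0.7, 0.5, -2.2]
opening: 0.0101
gripper_force: 25.0
```

Emit:
apply_moves --series '[[[0, 0, 2], [0, 0, 0]], [[0, 0, 2], [0, 0, 0]], [[0, 0, 2], [0, 0, 0]], [[0, 0, 2], [0, 0, 0]], [[0, 0, 2], [0, 0, 0]], [[0, 0, 2], [0, 0, 0]], [[0, 0, 2], [0, 0, 0]], [[0, 0, 0], [0, 0, 0]]]'

```text
t: 16.23
tool_pos: [0.5462, 0.2386, 0.3709]
orientation: [2.197, 2.245, 0.001]
force: [0.7, 0.1, 1.8]
opening: 0.0097
gripper_force: 25.0
```

Emit:
apply_moves --series '[[[0, 0, 4], [0, 0, 0]], [[0, 0, 4], [0, 0, 0]], [[0, 0, 4], [0, 0, 0]], [[0, 0, 4], [0, 0, 0]], [[0, 0, 4], [0, 0, 0]], [[0, 0, 4], [0, 0, 0]], [[0, 0, 4], [0, 0, 0]], [[0, 0, 4], [0, 0, 0]], [[0, 0, 4], [0, 0, 0]], [[0, 0, 2], [0, 0, 0]], [[0, 0, 0], [0, 0, 0]]]'

```text
t: 17.15
tool_pos: [0.5458, 0.2386, 0.3318]
orientation: [-2.196, -2.245, 0.002]
force: [-1.5, -0.8, -1.9]
opening: 0.0098
gripper_force: 25.0
```

Inserted about 60 mm. I release with a modest opening, then lift.

Emit:
apply_moves --series '[[[0, 0, 0], [0, 0, 0]], [[0, 0, 0], [0, 0, 0]], [[0, 0, 0], [0, 0, 0]], [[0, 0, 0], [0, 0, 0]], [[0, 0, 0], [0, 0, 0]], [[0, 0, 0], [0, 0, 0]], [[0, 0, -20], [0, 0, 0]], [[0, 0, -30], [0, 0, 0]], [[0, 0, -30], [0, 0, 0]], [[0, 0, -28], [0, 0, 0]], [[0, 0, 0], [0, 0, 0]]]' --claw 0.25

```text
t: 18.07
tool_pos: [0.5469, 0.239, 0.4486]
orientation: [2.193, 2.242, 0.015]
force: [0.8, -0.2, 0.9]
opening: 0.0232
gripper_force: 0.0
```

Run:
```python
from h import *
plan(638.5,237,440,1.3)
p,d=robot.read_camera("scene");q,_=robot.read_camera("top")
c=cv2.hconcat([cv2.resize(p[60:230,330:470],(400,486),interpolation=2),cv2.resize(q[110:240,150:257],(400,486),interpolation=2)]);cv2.imwrite("pics/crop4.png",c)
```

```text
t 18.07 pos [546.9 239.  448.6] open 23.2 F [ 0.8 -0.2  0.9] q6 0.3
turn [ 0.0102 -0.0032 -0.0006] shift [-4.1 91.5  8.6]
```

View pics/crop4.png

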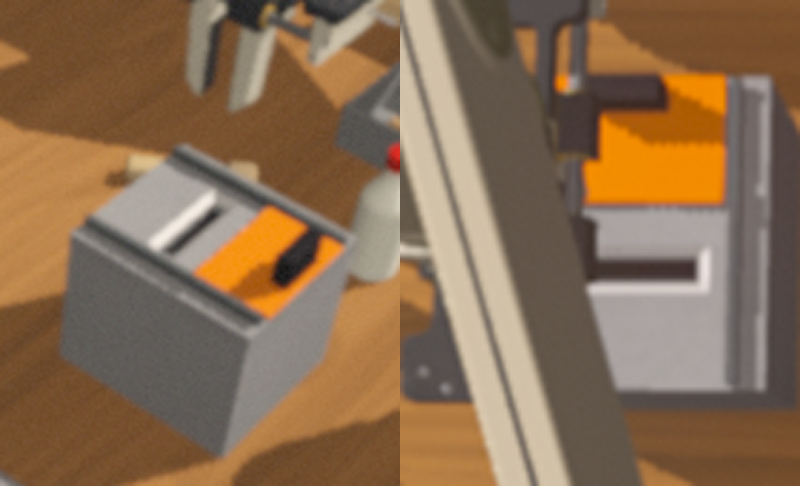

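The tablet has dropped in: the slot at (190,225) and (650,270) is empty and the cover is still open. Next I grasp the knob and close it.

Emit:
apply_moves --series '[[[-1, 31, 0], [0, 0, 0]], [[-1, 31, 0], [0, 0, 0]], [[-1, 30, 0], [0, 0, 0]], [[0, 0, 0], [0, 0, 0]], [[0, 0, 30], [0, 0, 0]], [[0, 0, 30], [0, 0, 0]], [[0, 0, 25], [0, 0, 0]], [[0, 0, 15], [0, 0, 0]], [[0, 0, 9], [0, 0, 0]], [[0, 0, 0], [0, 0, 0]], [[0, 0, 0], [0, 0, 0]]]' --claw 0.6

```text
t: 19.08
tool_pos: [0.6369, 0.2375, 0.3322]
orientation: [-2.196, -2.245, 0.004]
force: [-8.0, -2.1, 11.5]
opening: 0.0559
gripper_force: 5.9
```

Emit:
apply_moves --series '[[[0, 0, 0], [0, 0, 0]], [[0, 0, 0], [0, 0, 0]], [[0, 0, 0], [0, 0, 0]], [[0, 0, 0], [0, 0, 0]], [[0, 0, 0], [0, 0, 0]], [[0, 0, 0], [0, 0, 0]], [[0, 0, 0], [0, 0, 0]], [[0, 0, 0], [0, 0, 0]], [[0, 0, 0], [0, 0, 0]]]' --claw 0 --newtons 15

```text
t: 19.83
tool_pos: [0.6377, 0.238, 0.3323]
orientation: [-2.196, -2.246, -0.001]
force: [-2.0, 0.5, 7.8]
opening: 0.0161
gripper_force: 19.5
```

Emit:
apply_moves --series '[[[0, -8, 0], [0, 0, 0]], [[0, -8, 0], [0, 0, 0]], [[0, -8, 0], [0, 0, 0]], [[0, -8, 0], [0, 0, 0]], [[0, -8, 0], [0, 0, 0]], [[0, -8, 0], [0, 0, 0]], [[0, -4, 0], [0, 0, 0]], [[0, -3, 0], [0, 0, 0]], [[0, -2, 0], [0, 0, 0]], [[0, 0, 0], [0, 0, 0]]]'

```text
t: 20.67
tool_pos: [0.5807, 0.2366, 0.3324]
orientation: [2.196, 2.246, 0.002]
force: [-0.9, -0.5, 7.9]
opening: 0.016
gripper_force: 19.6
```

Emit:
apply_moves --series '[[[0, 0, -1], [0, 0, 0]], [[0, -1, 0], [0, 0, 0]], [[0, -1, 0], [0, 0, 0]], [[0, -1, 0], [0, 0, 0]], [[0, -1, 0], [0, 0, 0]], [[0, 0, 0], [0, 0, 0]]]'

```text
t: 21.17
tool_pos: [0.5776, 0.2364, 0.3325]
orientation: [2.196, 2.245, 0.003]
force: [9.0, 3.4, -3.1]
opening: 0.0159
gripper_force: 17.6
```

Emit:
apply_moves --series '[[[0, 0, 0], [0, 0, 0]], [[0, 0, 0], [0, 0, 0]], [[0, 0, 0], [0, 0, 0]], [[0, 0, 0], [0, 0, 0]], [[0, 0, -20], [0, 0, 0]], [[0, 0, -35], [0, 0, 0]], [[0, 0, -35], [0, 0, 0]], [[-40, 0, -10], [0, 0, 0]], [[-40, 0, 0], [0, 0, 0]], [[-40, 0, 0], [0, 0, 0]], [[-40, 0, 0], [0, 0, 0]], [[-20, 0, 0], [0, 0, 0]]]' --claw 0.5

```text
t: 22.17
tool_pos: [0.5806, 0.0526, 0.4324]
orientation: [2.199, 2.243, -0.003]
force: [-0.3, -0.3, -0.0]
opening: 0.0463
gripper_force: 0.0
```

Run:
```python
from h import *
p,d=robot.read_camera("scene");q,e=robot.read_camera("top")
for n,a,b in(("top",q,e),("scene",p,d)):
    W=cloud(n,a,b);H=hsv(a)
    m=(H[...,0]>=5)&(H[...,0]<=20)&(H[...,1]>150)&(H[...,2]>90)&(W[...,2]>.135)&(W[...,2]<.155)&(W[...,1]>.15)&(W[...,1]<.33)
    print(n,"cover",rect(W[m]),"want x ~556")
    for k,h in dict(red=(H[...,0]<5)|(H[...,0]>175),yellow=(H[...,0]>23)&(H[...,0]<33)).items():
        m=h&(H[...,1]>150)&(H[...,2]>90)&(abs(W[...,0]-.5)<.1)&(abs(W[...,1]+.19)<.12)&(W[...,2]>.1)&(W[...,2]<.118)
        print(k,m.sum(),rect(W[m]) if m.sum()>5 else None)
cv2.imwrite("pics/end.png",p)
```

```text
top cover (array([556.4, 262.2]), array([70.8, 55.8]), 0.69) want x ~556
red 135 (array([ 505. , -194.6]), array([ 8.9, 64.9]), 82.19)
yellow 175 (array([ 515.7, -131.1]), array([10.4, 69.6]), 82.74)
scene cover (array([558.2, 239.7]), array([ 67.6, 111. ]), 0.55) want x ~556
red 178 (array([ 509.4, -196.9]), array([10.7, 67.7]), 83.55)
yellow 186 (array([ 515.9, -131.4]), array([11.4, 70.9]), 82.49)
```

View pics/end.png

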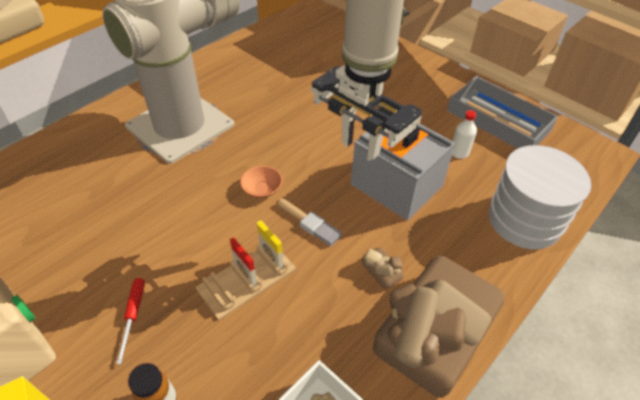

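The cover is shut at (405,140), the red and yellow tablets still stand at (243,258) and (270,243), and the blue channel is empty.

```bash
python3 -c "
from plant import robot
print(robot.close_job())"
```

```text
the job is handed in; nothing more can be done
None
```

The job is handed in: the blue tablet dropped through the slot into the intake box, the cover is shut against its stop, and the red and yellow tablets stand where they were; it took about 22 s of robot time, and no verdict came back.

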